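# Chock the tin on the classroom ramp, then open the start bar

### The job

A full tin waits on the rolling-lesson ramp, kept from rolling down only by the sliding stop bar. Push the wooden wedge up the ramp, thin edge first, until it sits against the tin's low side, then slide the stop bar fully out sideways by its knob, so that the tin stays where it is on the wedge alone. Do not let the tin roll away and do not disturb the other things on the table.

Things in the scene. Friction and masses are not known exactly. Their poses are not given: they have to be found in the camera images.
- ramp: fixed plywood ramp, board 380 long x 160 wide x 14 thick, sloping 7 degrees, standing on a green mat. Origin: middle of the board's upper face. x: uphill along the board (parallel to its face); z: square out of the face; y: to the left when looking uphill. The stop bar's guide bracket is on the -y edge, outside the board's width, at x = 30 to 64 mm, reaching 64 mm above the face
- wedge: loose wooden wedge, 110 long x 80 wide, 36 high at its upright back, falling straight to a 2 mm thin edge, 0.2 kg. Starts on the ramp below the tin, thin edge roughly uphill; stays where it is left. Origin: centre of its underside; x: towards the thin edge (at x = +55 mm; back face at -55); z: out of the ramp. Squarely touching the tin, the tin's centre is at x = about 68 mm in this frame
- tin_center (a point): centre of the closed round tin, 90 mm diameter x 110 long, about 0.55 kg, lying across the ramp in its upper half, its axis along the ramp's y; free to roll. It leans against the stop bar
- bar (a joint): the stop bar: an aluminium bar 14 x 16 x 150 mm across the ramp just below the tin, its underside 41 mm above the ramp's face (the wedge passes below). Value in m: 0 = in the tin's way (start), grows as it slides out towards the ramp's -y side, 0.095 = fully out at its end stop; about 2 N to slide, no spring
- bar_knob (a point): on the axis of the stop bar's black upright knob, a round post 20 mm diameter on the bar's outer end, square to the ramp's face, from 57 to 105 mm above that face's plane; this point is 85 mm above it. Starts 35 mm outside the ramp's -y edge and moves with the bar; push it from the side facing the tin, towards the ramp's -y
- glue: bystander: white glue bottle 48 diameter x 140 high; origin under its centre
- jar: bystander: amber jar 70 diameter x 85 high; origin under its centre
- tape: bystander: clear roll of tape lying flat, 100 diameter x 24 high; origin under its centre
- stapler: bystander: black stapler 150 x 38 x 50 high; origin under its centre, x along its length
- notebook: bystander: blue spiral notebook 150 x 210 x 12 lying flat; origin under its centre
- cup: bystander: white cup 80 diameter x 100 high; origin under its centre
- ruler: bystander: wooden ruler 150 x 30 x 5 lying flat; origin under its centre, x along its length

How it is judged:
On the way, in this order (a step that is already met when the one before it is completed fails the run):
1. the wedge lies with its thin edge against the tin's low side while the stop bar is still in (x of tin_center in the frame of wedge between 0.045 and 0.085 m and angle between wedge's own z axis and vertical below 0.25 rad and value of joint bar below 0.02 m), for 0.2 s.
2. the stop bar is slid fully out (value of joint bar above 0.085 m), for 0.2 s.
At the end, for the whole second after the job is handed in: the stop bar is out by at least 85 of its 95 mm; the wedge lies flat on the ramp, its thin edge under the tin's low side (tin's centre 45 to 85 mm ahead of the wedge's centre), the tin rests against the wedge within 40 mm of where it started, and both are still (x of tin_center in the frame of wedge between 0.045 and 0.085 m and angle between wedge's own z axis and vertical below 0.25 rad and value of joint bar above 0.085 m and distance of tin_center from where it was at the start of the episode below 0.04 m and linear speed of each of tin, wedge below 0.01 m/s and contact force between wedge and tin above 0.1 N); the robot touches nothing.
It fails at once if the tin rolls or is knocked more than 60 mm from its start (distance of tin_center from where it was at the start of the episode above 0.06 m).
It fails at once if a bystander is shifted by more than 30 mm (distance of any of glue, jar, tape, stapler, notebook, cup, ruler from where it was at the start of the episode above 0.03 m).
It also fails if it takes over 48 s, if anything falls off the work surface, if the arm or the gripper's body presses on something with over 40 N, if the wrist force passes 120 N, or if a joint passes its speed limit or range.

### The arm

A 7-joint arm with a two-finger parallel gripper is mounted at the origin on the work surface. World frame = base frame: x ahead of the robot, y to its left, z up, the work surface at z = 0. Lengths are in m, angles in rad, forces in N, time in s.
With the tool pointing down it reaches from about 0.4 to 0.85 m from the base axis. Payload 4.4 kg.
Tool frame: the origin (TCP) lies between the finger pads; the fingertips stand arm.tip_extent ahead of it and the grasp point (between the pads) lies 2 mm behind it (arm.tip_extent is the distance from the TCP to the fingertips, in m); z points along the fingers, y is the line along which they close (so a half turn about z gives the same grasp; the last joint's range is limited). The gripper opens to 94 mm and grips with 3 to 60 N. Pads are 16 mm wide; open, the fingers measure 119 mm over their backs; the gripper's body (75 mm by 177 mm) begins 78 mm behind the grasp point.
Start: joints at [1.233, 0.628, 0.038, 1.517, -0.027, 0.996, -0.02], TCP at [0.175, -0.626, 0.222] pointing down, gripper open.
Joint ranges: [-3.06, 3.06], [-0.37, 2.12], [-1.25, 1.32], [0.18, 2.47], [-1.1, 4.24], [0.23, 1.98], [-2.94, 2.94]. Speed limits (rad/s): [2.57, 2.57, 3.14, 3.14, 3.14, 3.14, 3.14].

### API

Orientations are given as a unit quaternion [w, x, y, z].
In Python, from rig import monitor, cams, close_job, arm gives the robot as it stands.
- The arm moves only by the tool arm_command, never from a script. Its argument "deltas" is a list of rows, each a list of 2 entries, a list of its own where there are three numbers: the shift along the tool's x, y, z in mm, then the turn, a rotation vector about the tool's x, y, z in rad. A call has 1 to 20 rows; each row is the pose to reach, as a shift and turn from the pose commanded when the call began, along the tool's axes at that moment; what a row does not reach only later rows make up. A row lasts 1/8 s, in which the tool goes at most 62.5 mm and 10.7 degrees, less where a joint would pass 70% of its speed; a pose out of reach is approached as far as the arm can. A call with a gripper value outside its range is refused whole. "hand" is the opening, from -1 (shut) to 1 (fully open), so that 0 is half open, set as the call begins (left out, the last holds). The fingers move at their own pace and stop on an object; "grip_force" is the grip in N (left out, the last holds). Time passes only in rows, so rows that repeat a pose let the fingers close. It gives the time, the measured TCP pose, the force, the opening and the grip force at its end, in the units of the state.
- monitor.sense(): the state, without advancing time (a new reading comes with each control period).
- cams.capture(name): name is "scene" or "top"; returns a dict with "color" (400x640x3 uint8, red, green, blue), "z_map" (400x640 float32, m along the optical axis (not along the pixel's ray), 0 where there is no reading), "fx", "fy", "cx", "cy" (pixels), "R" (3x3) and "t" (3): a world point X has camera coordinates R X + t. Camera axes: x right, y down, z forward; pixel columns grow to the right and rows downward; lengths in m; the calibration is good to about 2 mm. A picture is of the moment at which its call begins.
- close_job(): hands the job in; it is judged then, once.
The state is a dict: "t": time; "joints": joint angles; "qvel": joint speeds; "joint_efforts": joint torques, N m; "ee_pos": TCP position; "ee_rot": TCP orientation; "ft_force": force on the tool from outside, world axes, zero at the start; "torque": the same for the moment, N m; "width": finger opening in m; "finger_force": force on a finger pad.
Only numpy, scipy, OpenCV 4.12 (cv2) and the standard library are available. Lean on these libraries where they do the work, as an engineer would, in place of code of your own. Each camera call takes 0.05 s, during which the arm holds its last target. There are 200 camera calls.

## Working session

There is one attempt and no reset: what is moved stays moved. The work goes in short steps, Python scripts to look and compute and a tool call to move; the robot and the scene stay as the last step left them, time stands still between calls to the robot, and variables do not carry over. Pictures are saved under pics/ and viewed, at most 10 in all, crops included, and the job is handed in when it is done.

Besides the shell and the picture viewer there is one more tool, called after "Emit:" in YAML: its name, and indented under it one key for each argument. arm_command: Moves the arm, as the interface text tells. Its arguments: {"type":"object","properties":{"deltas":{"type":"array"},"hand":{"type":"number"},"grip_force":{"type":"number"}},"required":["deltas"]}

```bash
mkdir -p pics; ls
python3 - <<'E'
from rig import monitor,cams,arm
import cv2,numpy as np
print(monitor.sense()); print(arm.tip_extent)
for n in("scene","top"):
    c=cams.capture(n); cv2.imwrite(f"pics/{n}0.png",c["color"][:,:,::-1]); np.savez(f"{n}0.npz",**c)
    print(n,c["fx"],c["fy"],c["cx"],c["cy"],c["R"].round(4).tolist(),c["t"].round(4).tolist())
E
```

```text
pics
{'t': 0.0, 'joints': array([ 1.23323475,  0.62932178,  0.03843727,  1.51834014, -0.02701413,
        0.99630108, -0.01996347]), 'qvel': array([-1.40871650e-04, -2.64653083e-04, -8.83413620e-04, -1.61208487e-04,
       -9.64947263e-05, -4.51005941e-04, -1.66884969e-03]), 'joint_efforts': array([ 1.25168062e-04, -5.49724281e+01,  1.14366151e+00, -1.86632448e+01,
       -5.21555822e-02,  2.34173541e-02,  1.44283536e-04]), 'ee_pos': array([ 0.17434629, -0.62553304,  0.2215787 ]), 'ee_rot': array([-9.17250431e-04,  9.90779723e-01,  1.35479454e-01, -1.29451448e-04]), 'ft_force': array([-0.45349812, -0.09858631,  0.60273818]), 'torque': array([ 0.02415628, -0.00962863,  0.00215923]), 'finger_force': 0.0, 'width': 0.0936880892378424}
0.017
scene 429.58821102297037 429.58821102297037 311.67845818632026 203.13187556717295 [[0.0061, 0.9999, 0.0134], [0.8438, 0.002, -0.5366], [-0.5366, 0.0146, -0.8437]] [-0.0259, -0.4561, 1.6412]
top 503.04761993042774 503.04761993042774 325.19100914111567 203.10162530447442 [[-0.01, -0.9999, -0.0036], [-0.9834, 0.0105, -0.1812], [0.1812, 0.0018, -0.9834]] [0.0302, 0.6299, 1.1834]
```

View pics/scene0.png

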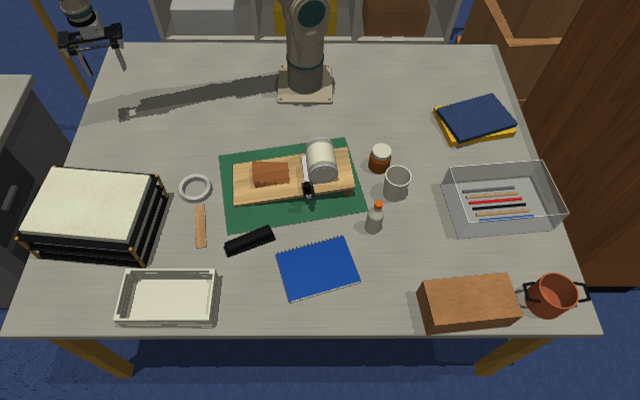

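View pics/top0.png

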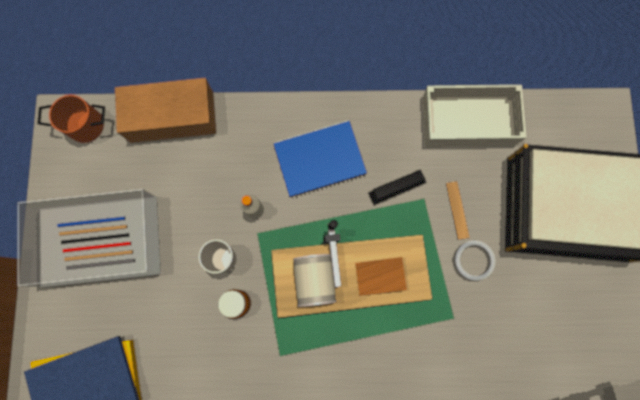

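The top view shows the tin at about (313,280), the bar at (335,262), the knob at (333,228) and the wedge at (381,276). The ramp board spans (273–431, 237–316), with uphill to the left (world +y).

```bash
cat > h.py <<'E'
import numpy as np,cv2
def pts(c):
    v,u=np.mgrid[0:400,0:640]; z=c["z_map"]
    P=np.stack([(u-c["cx"])/c["fx"]*z,(v-c["cy"])/c["fy"]*z,z],-1)
    return (P-c["t"])@c["R"]
def ray(c,u,v,n,d):  # hit plane n.X=d
    o=-c["R"].T@c["t"]; r=c["R"].T@np.array([(u-c["cx"])/c["fx"],(v-c["cy"])/c["fy"],1])
    return o+r*(d-n@o)/(n@r)
E
python3 - <<'E'
from h import *
c=dict(np.load("top0.npz")); P=pts(c); hsv=cv2.cvtColor(c["color"],cv2.COLOR_RGB2HSV)
for n,(u,v) in dict(board=(300,245),board2=(410,250),wedge=(381,276),bar=(336,270),knob=(333,225),tin=(313,280)).items(): print(n,hsv[v,u],P[v,u].round(4))
roi=np.zeros((400,640),bool); roi[230:322,265:440]=1
H,S,V=[hsv[...,i].astype(int) for i in range(3)]
bd=roi&(H>10)&(H<28)&(S>60)&(V>130)&(P[...,2]>.0)
# plane from clean board strips
m=bd.copy(); m[:,290:405]=0; m=cv2.erode(m.astype(np.uint8),np.ones((5,5)))>0
Q=P[m]; A=np.c_[Q[:,:2],np.ones(len(Q))]; k=np.linalg.lstsq(A,Q[:,2],rcond=None)[0]
n=np.array([-k[0],-k[1],1]); L=np.linalg.norm(n); n/=L; d=k[2]/L
print("plane n",n,"d",d,"slope",np.degrees(np.arccos(n[2])),len(Q),"rms",(Q@n-d).std())
def hull(m):
    cs,_=cv2.findContours(m.astype(np.uint8),cv2.RETR_EXTERNAL,cv2.CHAIN_APPROX_SIMPLE); return cv2.minAreaRect(np.vstack([x for x in cs if cv2.contourArea(x)>60]))
wd=roi&(H<14)&(S>110)&(V>40)&(V<170); wd[:,:350]=0
for nm,m in(("board",bd),("wedge",wd)):
    r=hull(m); b=cv2.boxPoints(r); print(nm,m.sum(),r,b.round(1).tolist()); print(np.array([ray(c,*q,n,d) for q in b]).round(4).tolist())
cv2.imwrite("pics/crop.png",cv2.resize(np.hstack([c["color"][215:325,260:445,::-1],np.dstack([bd*255,wd*255,bd*0])[215:325,260:445].astype(np.uint8)]),None,fx=2.1,fy=2.1,interpolation=0))
E
```

```text
board [ 69 112 112] [0.5328 0.0888 0.0024]
board2 [ 18 134 207] [ 0.5151 -0.1859  0.0262]
wedge [ 14 188 159] [ 0.4507 -0.1087  0.0564]
bar [ 42   6 210] [4.638e-01 1.000e-04 1.025e-01]
knob [18 22 57] [0.5622 0.0064 0.1523]
tin [ 30  45 206] [0.4403 0.0526 0.1402]
plane n [ 0.07744282 -0.12644794  0.98894567] d 0.08285913211174412 slope 8.527167902033774 1800 rms 0.05723298014390159
board 7939 ((351.03704833984375, 275.35821533203125), (67.46754455566406, 155.2405242919922), 84.0938491821289) [[270.3999938964844, 249.8000030517578], [424.79998779296875, 233.8000030517578], [431.70001220703125, 300.8999938964844], [277.29998779296875, 316.8999938964844]]
[[0.5158, 0.1572, 0.0635], [0.557, -0.2274, 0.0111], [0.3903, -0.2345, 0.0232], [0.3579, 0.1383, 0.0735]]Traceback (most recent call last):
  File "<stdin>", line 16, in <module>
  File "<stdin>", line 13, in hull
    return _nx.concatenate(arrs, 0, dtype=dtype, casting=casting)
           ~~~~~~~~~~~~~~~^^^^^^^^^^^^^^^^^^^^^^^^^^^^^^^^^^^^^^^
ValueError: need at least one array to concatenate
```

```bash
cat > m.py <<'E'
from h import *
c=dict(np.load("top0.npz")); P=pts(c); hsv=cv2.cvtColor(c["color"],cv2.COLOR_RGB2HSV)
ok=(c["z_map"]>0.5)
roi=np.zeros((400,640),bool); roi[230:322,265:440]=1
H,S,V=[hsv[...,i].astype(int) for i in range(3)]
br=roi&ok&(H>6)&(H<28)&(S>80)&(V>60)
wd=br&(S>165); wd[:,:350]=0; wd=cv2.morphologyEx(wd.astype(np.uint8),cv2.MORPH_OPEN,np.ones((3,3)))>0
bd=br&~wd&(S<165)&(V>130)
m=bd.copy(); m[:,292:405]=0; m=cv2.erode(m.astype(np.uint8),np.ones((5,5)))>0
Q=P[m]; Q=Q[abs(Q[:,2]-np.median(Q[:,2]))<.06]
for _ in range(4):
    k=np.linalg.lstsq(np.c_[Q[:,:2],np.ones(len(Q))],Q[:,2],rcond=None)[0]
    n=np.array([-k[0],-k[1],1]); L=np.linalg.norm(n); n/=L; d=k[2]/L
    e=abs(Q@n-d); Q=Q[e<max(.002,2*np.median(e))]
print("n",n.round(4),"d",round(d,4),"slope",np.degrees(np.arccos(n[2])).round(2),len(Q),e.std())
def rect(m):
    cs,_=cv2.findContours(m.astype(np.uint8),cv2.RETR_EXTERNAL,cv2.CHAIN_APPROX_NONE); return np.vstack([x for x in cs if cv2.contourArea(x)>60])[:,0]
# board: outline cast on face plane
cb=np.array([ray(c,*q,n,d) for q in rect(bd&(np.abs(P@n-d)<.008))])
r=cv2.minAreaRect((cb[:,:2]*1000).astype(np.float32)); print("board xy",r)
b=cv2.boxPoints(r)/1000; print(b.round(4).tolist())
# wedge mask: top surface points
W=P[wd]; h=W@n-d; print("wedge px",wd.sum(),"h pct",np.percentile(h,[2,50,98]).round(4))
rw=cv2.minAreaRect((W[:,:2]*1000).astype(np.float32)); print("wedge xy",rw,(cv2.boxPoints(rw)).round(0).tolist())
print(cv2.boxPoints(cv2.minAreaRect(rect(wd))).round(0).tolist())
cv2.imwrite("pics/crop.png",cv2.resize(np.hstack([c["color"][215:325,260:445,::-1],np.dstack([bd*255,wd*255,bd*0])[215:325,260:445].astype(np.uint8)]),None,fx=2.1,fy=2.1,interpolation=0))
E
python3 m.py
```

```text
n [ 0.0098 -0.1211  0.9926] d 0.0491 slope 6.98 1093 0.0005750849776802747
board xy ((455.1180114746094, -40.64027404785156), (158.92352294921875, 376.48583984375), 5.865049839019775)
[[0.35679998993873596, 0.13850000500679016], [0.3953000009059906, -0.23600000143051147], [0.5533999800682068, -0.21979999542236328], [0.5149000287055969, 0.15469999611377716]]
wedge px 1482 h pct [0.0018 0.0189 0.0361]
wedge xy ((450.9322509765625, -107.51019287109375), (77.10978698730469, 111.41839599609375), 6.199947357177734) [[407.0, -56.0], [419.0, -167.0], [495.0, -159.0], [483.0, -48.0]]
[[355.0, 263.0], [402.0, 257.0], [406.0, 289.0], [359.0, 295.0]]
```

View pics/crop.png

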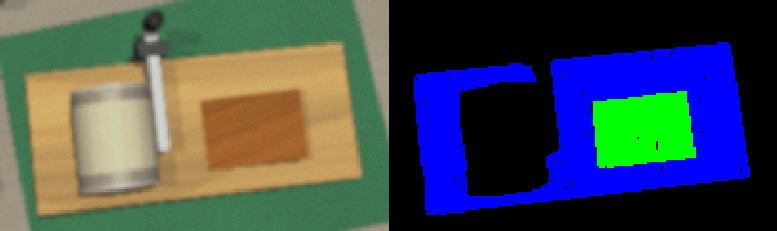

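The crop shows clean masks for the board (blue) and wedge (green). The wedge is nearly aligned with the ramp, and the bar and tin are where the nominal geometry puts them. Next I work out the moves in the ramp frame.

```bash
cat > g.py <<'E'
import sys,numpy as np
from scipy.spatial.transform import Rotation as Ro
from rig import monitor
n=np.array([.0125*1.0,-.1212,.9926]); a=np.radians(5.87)
n=np.array([np.sin(a)*np.sin(np.radians(7)),-np.cos(a)*np.sin(np.radians(7)),np.cos(np.radians(7))])
ex=np.array([-np.sin(a)*np.cos(np.radians(7)),np.cos(a)*np.cos(np.radians(7)),np.sin(np.radians(7))]); ey=np.cross(n,ex)
F=np.c_[ex,ey,n]; O=np.array([.4551,-.0406,.0400])
def go(x,y,h):  # target TCP in ramp frame (mm); tool x uphill, z into face
    s=monitor.sense(); q=s["ee_rot"]; R=Ro.from_quat([q[1],q[2],q[3],q[0]])
    T=Ro.from_matrix(np.c_[ex,-ey,-n]); p=O+F@np.array([x,y,h])/1e3
    print("world",p.round(3),"shift",(R.inv().apply(p-s["ee_pos"])*1e3).round(1),"turn",(R.inv()*T).as_rotvec().round(3))
def where():
    s=monitor.sense(); print("t",s["t"],"ramp xyz",(F.T@(s["ee_pos"]-O)*1e3).round(1),"F",(F.T@s["ft_force"]).round(2),"w",s["width"])
if __name__=="__main__":
    where()
    if len(sys.argv)>1: go(*map(float,sys.argv[1:]))
E
python3 g.py -155 11 150
python3 - <<'E'
from g import *
from h import *
c=dict(np.load("top0.npz")); P=pts(c)
L=(P-O)@F*1e3
hsv=cv2.cvtColor(c["color"],cv2.COLOR_RGB2HSV)
m=np.zeros((400,640),bool); m[248:310,285:340]=1
t=m&(L[...,2]>75)&(L[...,2]<100)&(c["z_map"]>.5); Q=L[t]; print("tin top",np.percentile(Q,[1,50,99],axis=0).round(0).tolist())
k=np.zeros((400,640),bool); k[215:250,320:345]=1
t=k&(L[...,2]>90)&(c["z_map"]>.5); Q=L[t]; print("knob",len(Q),np.percentile(Q,[5,50,95],axis=0).round(0).tolist())
E
```

```text
t 0.1 ramp xyz [-527.   339.1  247.7] F [-0.6  -0.84  0.41] w 0.09427629467312053
world [ 0.462 -0.213  0.17 ] shift [ 387.6 -320.3   52.2] turn [ 0.084  0.1   -1.4  ]
tin top [[66.0, -49.0, 75.0], [100.0, 5.0, 86.0], [132.0, 58.0, 93.0]]
knob 65 [[39.0, -122.0, 95.0], [48.0, -114.0, 104.0], [55.0, -106.0, 109.0]]
```

Emit:
arm_command:
  deltas:
    - [[50,-40,0],[0.01,0.013,-0.17]]
    - [[100,-80,0],[0.02,0.025,-0.34]]
    - [[145,-120,0],[0.03,0.037,-0.52]]
    - [[190,-160,0],[0.04,0.05,-0.69]]
    - [[240,-200,10],[0.05,0.06,-0.86]]
    - [[290,-240,20],[0.06,0.075,-1.03]]
    - [[340,-280,35],[0.07,0.09,-1.2]]
    - [[388,-320,52],[0.084,0.1,-1.37]]
    - [[388,-320,52],[0.084,0.1,-1.4]]
    - [[388,-320,52],[0.084,0.1,-1.4]]
    - [[388,-320,52],[0.084,0.1,-1.4]]
  hand: -0.15

```text
t: 1.48
ee_pos: [0.4614, -0.2157, 0.1706]
ee_rot: [-0.044, 0.67, 0.74, 0.04]
ft_force: [-0.0, -0.5, 0.6]
width: 0.0401
finger_force: 0.0
```

```bash
python3 g.py -150 11 26
```

```text
t 1.475 ramp xyz [-157.6   11.7  150.9] F [-0.39  0.1   0.69] w 0.0400995473344464
world [ 0.46  -0.193  0.048] shift [  8.    0.7 124.9] turn [-0.     0.003 -0.003]
```

Emit:
arm_command:
  deltas:
    - [[4,0,40],[0,0,0]]
    - [[8,0,80],[0,0,0]]
    - [[8,0,105],[0,0,0]]
    - [[8,0,118],[0,0,0]]
    - [[8,0,124],[0,0,0]]
    - [[8,0,124],[0,0,0]]
    - [[8,0,124],[0,0,0]]

```text
t: 2.35
ee_pos: [0.4607, -0.1916, 0.0491]
ee_rot: [-0.044, 0.669, 0.741, 0.041]
ft_force: [-0.1, 0.4, 0.5]
width: 0.0397
finger_force: 0.0
```

```bash
python3 g.py -45 11 26
python3 - <<'E'
from rig import cams
import cv2
c=cams.capture("scene")["color"]; cv2.imwrite("pics/s1.png",cv2.resize(c[130:240,200:380,::-1],None,fx=4,fy=4))
E
```

```text
t 2.35 ramp xyz [-148.5    9.9   27.4] F [0.49 0.09 0.45] w 0.03974860535690151
world [ 0.449 -0.089  0.06 ] shift [103.5  -1.1   1.1] turn [0.002 0.003 0.   ]
```

View pics/s1.png

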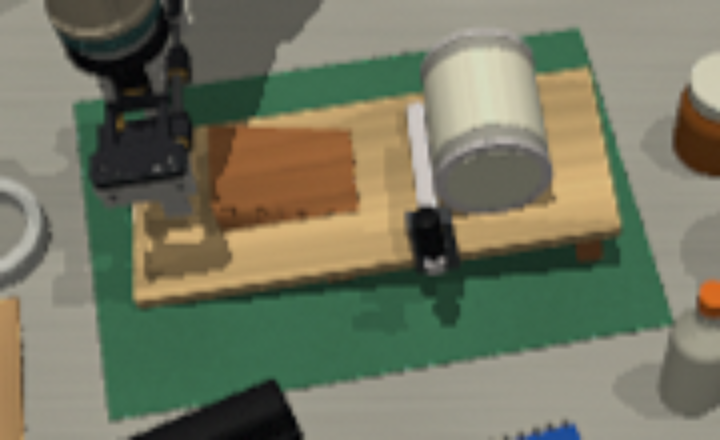

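The scene crop shows the fingers behind the wedge's back face at about (190,190), and the tin still leaning on the bar. Now I push.

Emit:
arm_command:
  deltas:
    - [[8,0,1],[0,0,0]]
    - [[14,0,1],[0,0,0]]
    - [[19,0,1],[0,0,0]]
    - [[24,0,1],[0,0,0]]
    - [[30,0,1],[0,0,0]]
    - [[37,0,1],[0,0,0]]
    - [[44,0,1],[0,0,0]]
    - [[51,0,1],[0,0,0]]
    - [[58,0,1],[0,0,0]]
    - [[65,0,1],[0,0,0]]
    - [[72,0,1],[0,0,0]]
    - [[79,0,1],[0,0,0]]
    - [[86,0,1],[0,0,0]]
    - [[92,0,1],[0,0,0]]
    - [[97,0,1],[0,0,0]]
    - [[101,0,1],[0,0,0]]
    - [[103,0,1],[0,0,0]]
    - [[103,0,1],[0,0,0]]

```text
t: 4.65
ee_pos: [0.4495, -0.0888, 0.0597]
ee_rot: [-0.045, 0.669, 0.741, 0.04]
ft_force: [0.4, -3.0, 1.4]
width: 0.0403
finger_force: 1.2
```

```bash
python3 g.py -31 11 26
```

```text
t 4.65 ramp xyz [-44.6  10.5  25.3] F [-2.84 -0.05  1.74] w 0.04025772883696921
world [ 0.448 -0.075  0.062] shift [13.6 -0.5 -0.7] turn [0.    0.002 0.001]
```

Emit:
arm_command:
  deltas:
    - [[2,0,0],[0,0,0]]
    - [[4,0,0],[0,0,0]]
    - [[6,0,0],[0,0,0]]
    - [[8,0,0],[0,0,0]]
    - [[9,0,0],[0,0,0]]
    - [[10,0,0],[0,0,0]]
    - [[10,0,0],[0,0,0]]

```text
t: 5.52
ee_pos: [0.4484, -0.0789, 0.0609]
ee_rot: [-0.045, 0.668, 0.741, 0.04]
ft_force: [0.7, -1.7, 0.1]
width: 0.0401
finger_force: 0.6
```

```bash
python3 g.py -31 11 26
```

```text
t 5.525 ramp xyz [-34.6  10.6  25.3] F [-1.76 -0.48  0.35] w 0.04005604230556303
world [ 0.448 -0.075  0.062] shift [ 3.6 -0.4 -0.7] turn [-0.     0.002  0.001]
```

Emit:
arm_command:
  deltas:
    - [[1,0,0],[0,0,0]]
    - [[2,0,0],[0,0,0]]
    - [[2,0,0],[0,0,0]]

```text
t: 5.9
ee_pos: [0.4483, -0.0784, 0.061]
ee_rot: [-0.044, 0.669, 0.741, 0.04]
ft_force: [-0.4, -4.5, -0.7]
width: 0.0401
finger_force: 2.5
```

```bash
python3 g.py -31 11 26
```

```text
t 5.9 ramp xyz [-34.1  10.6  25.4] F [-4.51  0.83 -0.17] w 0.040078466453619566
world [ 0.448 -0.075  0.062] shift [ 3.1 -0.4 -0.6] turn [ 0.     0.003 -0.001]
```

Emit:
arm_command:
  deltas:
    - [[1,0,0],[0,0,0]]
    - [[2,0,0],[0,0,0]]
    - [[2,0,0],[0,0,0]]

```text
t: 6.28
ee_pos: [0.4482, -0.0764, 0.0613]
ee_rot: [-0.044, 0.669, 0.741, 0.04]
ft_force: [1.2, -4.5, 0.1]
width: 0.0399
finger_force: 2.6
```

```bash
python3 g.py -70 11 26
python3 - <<'E'
from rig import cams
import cv2
c=cams.capture("scene")["color"]; cv2.imwrite("pics/s2.png",cv2.resize(c[130:240,200:380,::-1],None,fx=4,fy=4))
E
```

```text
t 6.275 ramp xyz [-32.   10.5  25.4] F [-4.57 -0.76  0.69] w 0.039890487492502895
world [ 0.452 -0.114  0.057] shift [-38.   -0.4  -0.5] turn [ 0.     0.003 -0.001]
```

View pics/s2.png

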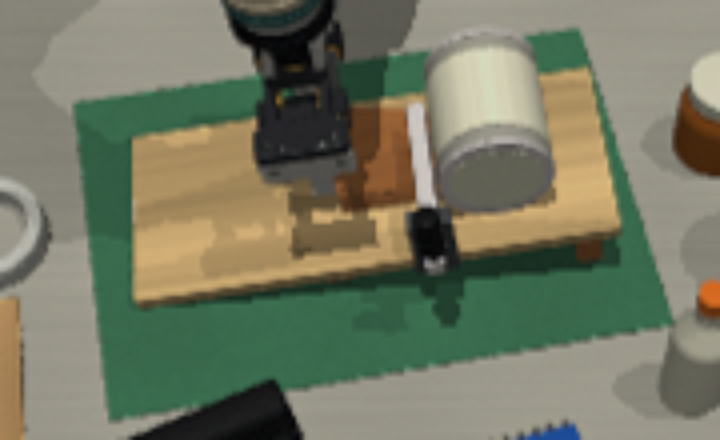

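The crop shows the wedge passing under the bar to the tin's low side, with the tin in place. The push force is up by contact with the tin. I retreat and go to the knob.

Emit:
arm_command:
  deltas:
    - [[-5,0,0],[0,0,0]]
    - [[-20,0,0],[0,0,0]]
    - [[-35,0,-10],[0,0,0]]
    - [[-38,0,-50],[0,0,0]]
    - [[-38,0,-100],[0,0,0]]
    - [[-38,0,-150],[0,0,0]]
    - [[-10,20,-160],[0,0,0]]
    - [[30,50,-160],[0,0,0]]
    - [[65,80,-160],[0,0,0]]
    - [[79,91,-160],[0,0,0]]
    - [[79,91,-160],[0,0,0]]
    - [[79,91,-160],[0,0,0]]
  hand: -1

```text
t: 7.82
ee_pos: [0.5314, -0.0092, 0.2291]
ee_rot: [-0.045, 0.67, 0.74, 0.039]
ft_force: [0.1, -0.4, -0.2]
width: 0.0002
finger_force: 0.0
```

```bash
python3 g.py 47 -80 91;  python3 - <<'E'
from rig import cams
import cv2
c=cams.capture("scene")["color"]; cv2.imwrite("pics/s3.png",cv2.resize(c[110:240,200:380,::-1],None,fx=4,fy=4))
E
```

```text
t 7.825 ramp xyz [ 46.3 -79.1 184.9] F [-0.43 -0.1  -0.16] w 0.00020720378070351533
world [0.531 0.003 0.136] shift [ 1.   1.  93.9] turn [-0.002  0.003 -0.002]
```

View pics/s3.png

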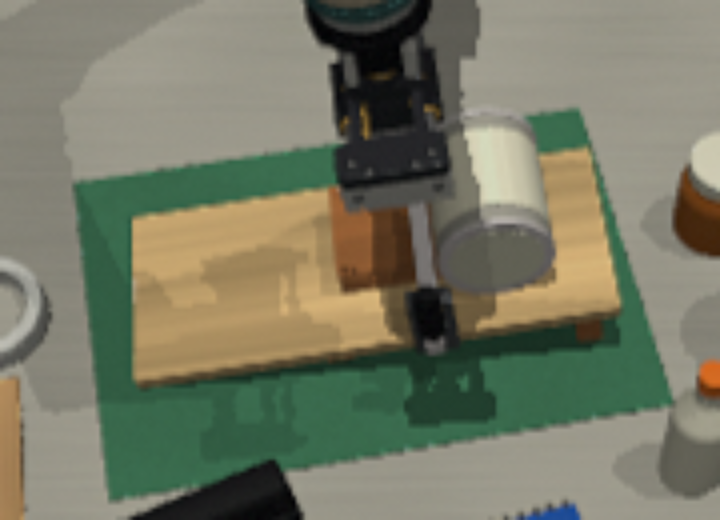

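The wedge stays put at (375,240) against the tin, and the closed gripper is above the gap between tin and knob. I descend now.

Emit:
arm_command:
  deltas:
    - [[1,1,30],[0,0,0]]
    - [[1,1,60],[0,0,0]]
    - [[1,1,75],[0,0,0]]
    - [[1,1,85],[0,0,0]]
    - [[1,1,93],[0,0,0]]
    - [[1,1,93],[0,0,0]]

```text
t: 8.62
ee_pos: [0.5323, 0.005, 0.1375]
ee_rot: [-0.045, 0.669, 0.741, 0.04]
ft_force: [-0.4, -0.1, -0.1]
width: 0.001
finger_force: 0.0
```

```bash
python3 g.py 47 -188 91
```

```text
t 8.625 ramp xyz [ 49.1 -81.5  92.2] F [-0.03  0.39 -0.09] w 0.001002485783205955
world [0.638 0.014 0.136] shift [ -2.1 106.5   1.2] turn [0.    0.002 0.   ]
```

Free of contact. Now I push along tool +y, 6–7 mm per row.

Emit:
arm_command:
  deltas:
    - [[-2,5,0],[0,0,0]]
    - [[-2,10,0],[0,0,0]]
    - [[-2,15,0],[0,0,0]]
    - [[-2,20,0],[0,0,0]]
    - [[-2,26,0],[0,0,0]]
    - [[-2,32,0],[0,0,0]]
    - [[-2,38,0],[0,0,0]]
    - [[-2,44,0],[0,0,0]]
    - [[-2,50,0],[0,0,0]]
    - [[-2,56,0],[0,0,0]]
    - [[-2,62,0],[0,0,0]]
    - [[-2,68,0],[0,0,0]]
    - [[-2,74,0],[0,0,0]]
    - [[-2,80,0],[0,0,0]]
    - [[-2,86,0],[0,0,0]]
    - [[-2,91,0],[0,0,0]]
    - [[-2,96,0],[0,0,0]]
    - [[-2,100,0],[0,0,0]]
    - [[-2,102,0],[0,0,0]]
    - [[-2,102,0],[0,0,0]]

```text
t: 11.12
ee_pos: [0.6344, 0.0139, 0.1373]
ee_rot: [-0.044, 0.669, 0.741, 0.041]
ft_force: [-0.3, -1.4, 0.3]
width: 0.0001
finger_force: 0.2
```

```bash
python3 g.py 47 -188 91;  python3 - <<'E'
from rig import cams
import cv2
c=cams.capture("scene")["color"]; cv2.imwrite("pics/s4.png",cv2.resize(c[110:240,200:380,::-1],None,fx=4,fy=4))
E
```

```text
t 11.125 ramp xyz [  47.4 -183.9   92.2] F [-1.36  0.45  0.48] w 5.2365854122328275e-05
world [0.638 0.014 0.136] shift [-0.4  4.1  1.2] turn [0.001 0.002 0.001]
```

View pics/s4.png

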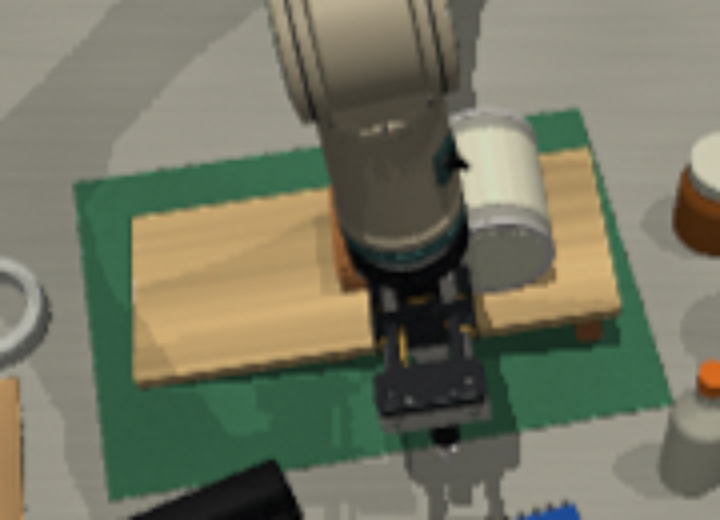

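The knob at (445,437) has moved out and the tin is unmoved. I creep on to the end stop.

Emit:
arm_command:
  deltas:
    - [[0,1.5,0],[0,0,0]]
    - [[0,3,0],[0,0,0]]
    - [[0,4,0],[0,0,0]]
    - [[0,5,0],[0,0,0]]
    - [[0,5,0],[0,0,0]]

```text
t: 11.8
ee_pos: [0.6391, 0.0144, 0.1373]
ee_rot: [-0.045, 0.669, 0.741, 0.041]
ft_force: [-2.4, 1.0, 0.7]
width: 0.0004
finger_force: 0.5
```

```bash
python3 g.py 47 -188 91
```

```text
t 11.8 ramp xyz [  47.5 -188.7   92.2] F [1.3  2.24 0.54] w 0.00040411836964844447
world [0.638 0.014 0.136] shift [-0.5 -0.7  1.2] turn [0.001 0.002 0.001]
```

Emit:
arm_command:
  deltas:
    - [[0,1,0],[0,0,0]]
    - [[0,2,0],[0,0,0]]
    - [[0,3,0],[0,0,0]]
    - [[0,3,0],[0,0,0]]

```text
t: 12.3
ee_pos: [0.6394, 0.0144, 0.1373]
ee_rot: [-0.046, 0.669, 0.741, 0.038]
ft_force: [-7.6, -0.3, 6.1]
width: 0.0003
finger_force: 4.0
```

```bash
python3 g.py 47 -188 91
```

```text
t 12.3 ramp xyz [  47.4 -188.9   92.2] F [1.19 7.56 6.01] w 0.0003468725432579094
world [0.638 0.014 0.136] shift [-0.4 -0.9  1.2] turn [-0.005  0.002  0.   ]
```

End stop reached (the force rises with no further movement). I back off slightly, lift, and check.

Emit:
arm_command:
  deltas:
    - [[0,-4,0],[0,0,0]]
    - [[0,-15,0],[0,0,0]]
    - [[0,-15,-10],[0,0,0]]
    - [[0,-15,-50],[0,0,0]]
    - [[0,-15,-100],[0,0,0]]
    - [[-40,0,-130],[0,0,0]]
    - [[-90,30,-130],[0,0,0]]
    - [[-140,60,-130],[0,0,0]]
    - [[-190,60,-130],[0,0,0]]
    - [[-190,60,-130],[0,0,0]]
    - [[-190,60,-130],[0,0,0]]

```text
t: 13.68
ee_pos: [0.7228, -0.1819, 0.2441]
ee_rot: [-0.045, 0.669, 0.741, 0.041]
ft_force: [-0.3, 0.1, -0.2]
width: 0.0002
finger_force: 0.0
```

Run:
```python
from rig import cams
from g import *
from h import *
where()
c=cams.capture("top"); L=(pts(c)-O)@F*1e3; z=c["z_map"]>.5
m=np.zeros((400,640),bool); m[248:310,285:345]=1
Q=L[m&z&(L[...,2]>75)&(L[...,2]<100)]; print("tin",np.percentile(Q,[1,50,99],axis=0).round(0).tolist())
m=z&(L[...,2]>92)&(L[...,2]<112)&(abs(L[...,0]-47)<25)&(L[...,1]<-140)&(L[...,1]>-260)
print("knob",m.sum(),np.median(L[m],0).round(0))
cv2.imwrite("pics/t5.png",cv2.resize(c["color"][150:330,230:460,::-1],None,fx=3,fy=3))
```

```text
t 13.675 ramp xyz [-141.8 -251.8  223.1] F [ 0.07  0.33 -0.2 ] w 0.00022201137451799508
tin [[69.0, -49.0, 75.0], [102.0, 5.0, 86.0], [133.0, 58.0, 93.0]]
knob 61 [  47. -208.  104.]
```

View pics/t5.png

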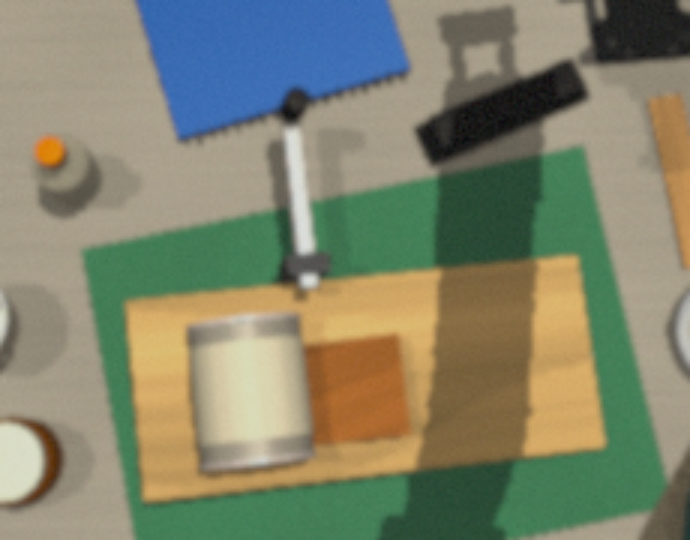

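The bar is out about 94–95 mm, with the knob at (295,103). The tin at (250,390) rests on the wedge at (358,390), moved about 2 mm, and the robot touches nothing.

```bash
python3 -c "
from rig import close_job
print(close_job())"
```

```text
the job is handed in; nothing more can be done
None
```

The job is handed in (no verdict came back): the bar is out at its end stop, and in the last picture the tin rests on the wedge alone about 2 mm from its start, with no bystander visibly moved.

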